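# Close the balance's draught shield and tare it

## Task

The draught shield of the laboratory balance has been left open. With the fingertips gently push the sliding top lid and the sliding left side pane fully shut by their handles, without gripping them or slamming them, and only then press the round tare key all the way down and let it come back up. Leave the sample on the pan and everything else on the bench where it stands, and finish with the hand clear.

Things in the scene. Friction and masses are not known exactly. Their poses are not given: they have to be found in the camera images.
- balance: White laboratory balance, fixed to the bench, 330 mm deep (x) by 210 wide (y), turned a little differently each time. Origin: centre of its underside; +x points to its rear (away from the robot), +y to its left as the robot sees it, z up. The front part (x from -165 to -30 mm) is a keypad deck 60 mm high; behind it (x from -30 to 165 mm) stands a glazed weighing chamber whose roof is 165 mm above the bench. The right-hand (-y) pane is fixed and shut.
- top_lid (a joint): Sliding top lid of the chamber: how far it is open, in m. 0 = fully shut against its stop (front end of travel), up to 0.11 = slid to the rear. It slides along the balance's x axis; pushing it towards the balance's front (-x) shuts it. It slides on light friction (about 2 N) and stays where it is left.
- top_lid_handle (a point): Centre of the top edge of the lid's handle, an upright black rib: 12 mm thick (x), 90 wide (y), 26 high, its top 197 mm above the bench (lid pane: 171). Moves with the lid; axes as the balance; shut: x = -2.5, y = 0 mm in the balance frame. Pushing its rear (+x) face shuts the lid. Rubber-mounted: yields up to 7 mm along x, 1 mm per 3 N, and springs back.
- side_pane (a joint): Sliding left (+y) side pane of the chamber: how far it is open, in m. 0 = fully shut against its stop, up to 0.11 = slid to the rear. It slides along the balance's x axis, shuts towards the balance's front (-x), with the same light friction.
- side_pane_tab (a point): Centre of the top edge of the side pane's handle, an upright black tab over the left roof edge: 12 mm thick (x), 40 wide (y), its top 197 mm above the bench (roof: 165). Moves with the pane; axes as the balance; shut: x = -2.5, y = 108 mm in the balance frame. Pushing its rear (+x) face shuts the pane. Rubber-mounted: yields up to 7 mm along x, 1 mm per 3 N, and springs back.
- tare_key (a joint): Tare key: how far it is pressed, in m. 0 = up, 0.006 = fully down (about 5 N); it springs back.
- tare_key_top (a point): Centre of the top face of the tare key, the only raised round key (28 mm across, in a round collar 44 mm across that stands 12 mm above the deck), at the right of the keypad deck: 82 mm above the bench when up, pressed straight down. The chamber's front is 85 mm behind it.
- sample: Amber sample bottle with white cap standing on the balance's pan inside the chamber, 43 mm across and 42 mm high, loose; origin at the centre of its underside, 74 mm above the bench. To be left alone.
- beaker: Glass beaker, 74 mm across, 90 high, loose bystander left of the balance; origin at the centre of its underside.
- petri: Two stacked petri dishes, 94 mm across, 32 high, loose bystander; origin at the centre of the underside.
- reagent: White reagent bottle, 66 mm across, 170 high, loose bystander right of the balance; origin at the centre of the underside.
- jar: Small amber jar, 54 mm across, 70 high, loose bystander; origin at the centre of the underside.
- spatula: Steel spatula about 170 mm long lying along the left of the balance, loose bystander; origin under its middle.
- rack: White test-tube rack with twelve tubes, 200 by 60 mm, 124 high, loose bystander left of the balance, long side along its own x; origin at the centre of the underside.

How it is judged:
On the way, in this order (a step that is already met when the one before it is completed fails the run):
1. the top lid and the side pane are both fully shut (value of joint each of top_lid, side_pane below 0.004 m), for 0.2 s.
2. then the tare key is pressed down (value of joint tare_key above 0.0045 m), for 0.05 s.
At the end, for the whole second after the job is handed in: Top lid and side pane both within 4 mm of fully shut, tare key up again (within 1.5 mm), the sample upright on the pan within 8 mm of where it stood, every other loose thing upright and within 20 mm of where it stood (all of step 1 and value of joint tare_key below 0.0015 m and distance of sample from where it was at the start of the episode below 0.008 m and angle between sample's own z axis and vertical below 0.1 rad and distance of each of beaker, petri, reagent, jar, spatula, rack from where it was at the start of the episode below 0.02 m and angle between each of beaker, petri, reagent, jar, rack's own z axis and vertical below 0.15 rad); the robot touches nothing.
It fails at once if the tare key is pressed while the lid or the side pane is still open (value of joint tare_key above 0.003 m and value of joint any of top_lid, side_pane above 0.006 m).
It fails at once if the lid or the pane is slammed (faster than 0.35 m/s) (velocity of joint any of top_lid, side_pane below -0.35 m/s).
It fails at once if the lid or the pane is gripped or pressed hard (more than 38 N from the fingers) (contact force between the fingers and top_lid above 38 N or contact force between the fingers and side_pane above 38 N).
It fails at once if the sample is shifted or lifted (more than 8 mm) (distance of sample from where it was at the start of the episode above 0.008 m).
It fails at once if a bystander is shifted or lifted (more than 30 mm) (distance of any of beaker, petri, reagent, jar, spatula, rack from where it was at the start of the episode above 0.03 m).
It also fails if it takes over 58 s, if anything falls off the work surface, if the arm or the gripper's body presses on something with over 40 N, if the wrist force passes 120 N, or if a joint passes its speed limit or range.

## Robot

A 7-joint arm with a two-finger parallel gripper is mounted at the origin on the work surface. World frame = base frame: x ahead of the robot, y to its left, z up, the work surface at z = 0. Lengths are in m, angles in rad, forces in N, time in s.
With the tool pointing down it reaches from about 0.425 to 0.875 m from the base axis. Payload 4.7 kg.
Tool frame: the origin (TCP) lies on the centre line of the jaws, within the pads' length; the fingertips stand 8 mm ahead of it and the grasp point (between the pads) lies 11 mm behind it; z points along the fingers, y is the direction in which the jaws open and shut (so a half turn about z gives the same grasp; the last joint's range is limited). The gripper opens to 87 mm and grips with 3 to 60 N. Pads are 19 mm wide; open, the fingers measure 117 mm over their backs; the gripper's body (75 mm by 190 mm) begins 51 mm behind the grasp point.
Start: joints at [-1.325, 0.321, -0.07, 1.45, 0.023, 1.371, -0.057], TCP at [0.149, 0.633, 0.191] pointing down, gripper open.
Joint ranges: [-2.86, 2.86], [-0.3, 2.09], [-1.38, 1.24], [0.06, 2.45], [-1.56, 4.7], [0.09, 2.05], [-2.69, 2.69]. Speed limits (rad/s): [2.57, 2.57, 3.14, 3.14, 3.14, 3.14, 3.14].

## Interface

Orientations are given as a rotation vector (axis times angle).
In Python, from bench import status, optics, order gives the robot as it stands.
- The arm moves only by the tool step_arm, never from a script. Its argument "rows" is a list of rows, each a list of 3 entries, a list of its own where there are three numbers: the turn, a rotation vector about the tool's x, y, z in degrees, then the shift along the tool's x, y, z in mm, then the finger opening in mm, from 0 to 87. A call has 1 to 12 rows; each row shifts and turns the pose as measured when the row begins, along the tool's axes as they then stand; what a row does not reach is not made up. A row lasts 1/12 s, in which the tool goes at most 41.7 mm and 7.16 degrees, less where a joint would pass 70% of its speed; a pose out of reach is approached as far as the arm can. A call is refused whole if a number of a shift passes 41.7 or a number of a turn 7.16, either way. A call with a gripper value outside its range is refused whole. The fingers move at their own pace and stop on an object; "grip_force" is the grip in N (left out, the last holds). Time passes only in rows, so rows that do not move let the fingers close. It gives the time, the measured TCP pose, the force and the opening at its end, in the units of the state.
- status.get_state(): the state, without advancing time (a new reading comes with each control period).
- optics.get_image(name): name is "scene" or "top" or "wrist"; returns a dict with "frame" (400x640x3 uint8, red, green, blue), "range_z" (400x640 float32, m along the optical axis (not along the pixel's ray), 0 where there is no reading), "K" (3x3 intrinsics, pixels), "k1" (the pictures are not rectified: a ray, as slopes to the right and down, at radius r is drawn at 1 + k1 r^2 times it, then the intrinsics apply), "R" (3x3) and "t" (3): a world point X has camera coordinates R X + t. Camera axes: x right, y down, z forward; pixel columns grow to the right and rows downward; lengths in m; the calibration is good to about 2 mm. A picture is of the moment at which its call begins.
- order.close_job(): hands the job in, once; it reports no verdict.
The state is a dict: "time": time; "joint_positions": joint angles; "qd": joint speeds; "joint_torque": joint torques, N m; "position": TCP position; "tool_rot": TCP orientation; "ft_force": force on the tool from outside, world axes, zero at the start; "torque": the same for the moment, N m; "grip_width": opening from 0.0 (shut) to 1.0 (fully open).
Only numpy, scipy, OpenCV 4.12 (cv2) and the standard library are available. Lean on these libraries where they do the work, as an engineer would, in place of code of your own. Each camera call takes 0.05 s, during which the arm holds its last target.

## Working session

There is one attempt and no reset: what is moved stays moved. The work goes in short steps, Python scripts to look and compute and a tool call to move; the robot and the scene stay as the last step left them, time stands still between calls to the robot, and variables do not carry over. Pictures are saved under pics/ and viewed, and the job is handed in when it is done.

Besides the shell and the picture viewer there is one more tool, called after "Emit:" as name([rows], argument=value, ...), one row to a line, values as JSON. step_arm: Moves the arm, as the interface text tells. Its arguments: {"type":"object","properties":{"rows":{"type":"array"},"grip_force":{"type":"number"}},"required":["rows"]}

```bash
mkdir -p pics; ls
cat > h.py <<'E'
import numpy as np, cv2
from bench import status, optics, order
def grab(n,tag):
    d=optics.get_image(n); cv2.imwrite(f'pics/{tag}.png',d['frame'][:,:,::-1]); np.savez(f'pics/{tag}.npz',**{k:np.array(v) for k,v in d.items()}); return d
def load(tag): return dict(np.load(f'pics/{tag}.npz'))
def und(d,u,v):
    K=d['K']; xd=(u-K[0,2])/K[0,0]; yd=(v-K[1,2])/K[1,1]; k=float(d['k1']); x,y=xd,yd
    for _ in range(30):
        s=1+k*(x*x+y*y); x,y=xd/s,yd/s
    return x,y
def pz(d,u,v,z):
    x,y=und(d,u,v); R=d['R'];t=d['t']; r=R.T@np.array([x,y,1]); c=-R.T@t
    return c+r*(z-c[2])/r[2]
def pd(d,u,v):
    x,y=und(d,u,v); Z=d['range_z'][int(round(v)),int(round(u))]
    return d['R'].T@(np.array([x,y,1])*Z-d['t'])
E
python3 - <<'E'
from h import *
print(status.get_state())
for n in ['scene','top','wrist']:
    d=grab(n,n+'0'); print(n,d['K'],d['k1'],-d['R'].T@d['t'])
E
```

```text
pics
{'time': 0.0, 'joint_positions': array([-1.32491444,  0.32181615, -0.07011367,  1.45170109,  0.02260873,
        1.37080346, -0.05694341]), 'qd': array([-8.52677689e-04,  8.93019011e-06, -1.02379560e-03,  1.01392357e-03,
        7.25180087e-04, -1.70459726e-03,  1.06937748e-03]), 'joint_torque': array([ 8.70817366e-04, -4.91294324e+01, -4.03561899e-01, -3.12526417e+01,
       -6.40653865e-02,  4.36762290e-02,  1.58365160e-04]), 'position': array([0.14920589, 0.6319958 , 0.19015316]), 'tool_rot': array([-3.63226650e-01, -3.12039688e+00,  3.04152411e-03]), 'ft_force': array([0.25092871, 0.2694224 , 0.18275695]), 'torque': array([0.01424037, 0.00257   , 0.01362204]), 'grip_width': 1.000913251192127}
scene [[414.61399464   0.         320.40774189]
 [  0.         414.61399464 200.71666744]
 [  0.           0.           1.        ]] -0.028014853026242487 [0.24394956 0.60528664 0.73398981]
top [[387.92600959   0.         323.17862401]
 [  0.         387.92600959 197.46463043]
 [  0.           0.           1.        ]] -0.08172673731816063 [0.42225498 0.02592104 1.07882619]
wrist [[311.0427041    0.         313.90542629]
 [  0.         311.0427041  201.05062013]
 [  0.           0.           1.        ]] -0.03241327773408554 [0.07461805 0.64965978 0.38263116]
```

View pics/scene0.png

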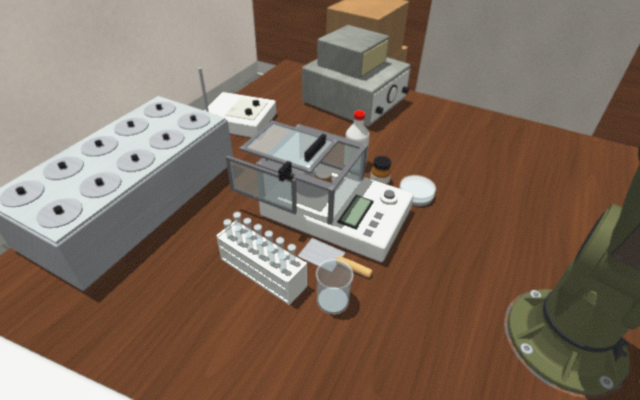

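View pics/top0.png

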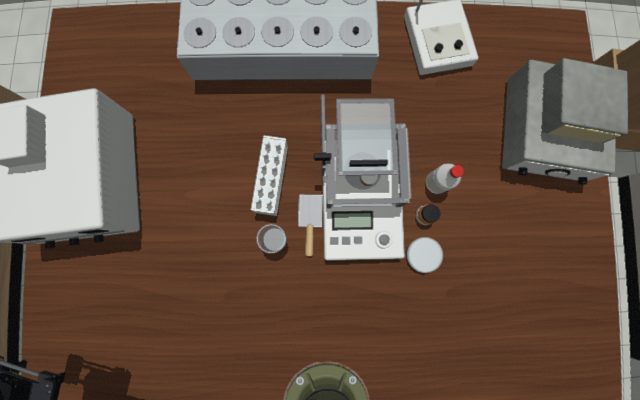

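View pics/wrist0.png

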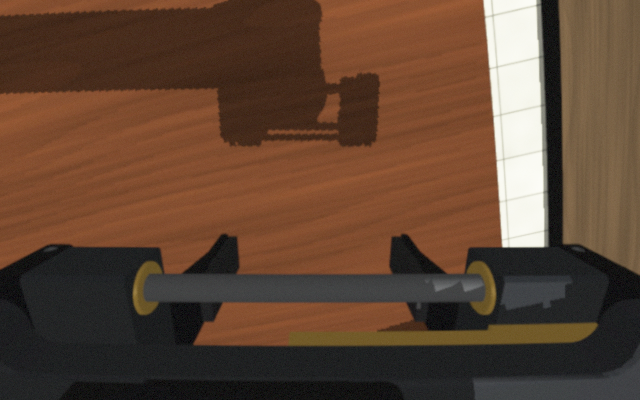

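Run:
```python
import cv2
a=cv2.imread('pics/top0.png')[85:270,290:480]; cv2.imwrite('pics/t0c.png',cv2.resize(a,None,fx=4,fy=3.2*1,interpolation=cv2.INTER_CUBIC))
a=cv2.imread('pics/scene0.png')[110:260,220:420]; cv2.imwrite('pics/s0c.png',cv2.resize(a,None,fx=4,fy=4,interpolation=cv2.INTER_CUBIC))
```

```text
(no output)
```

View pics/t0c.png

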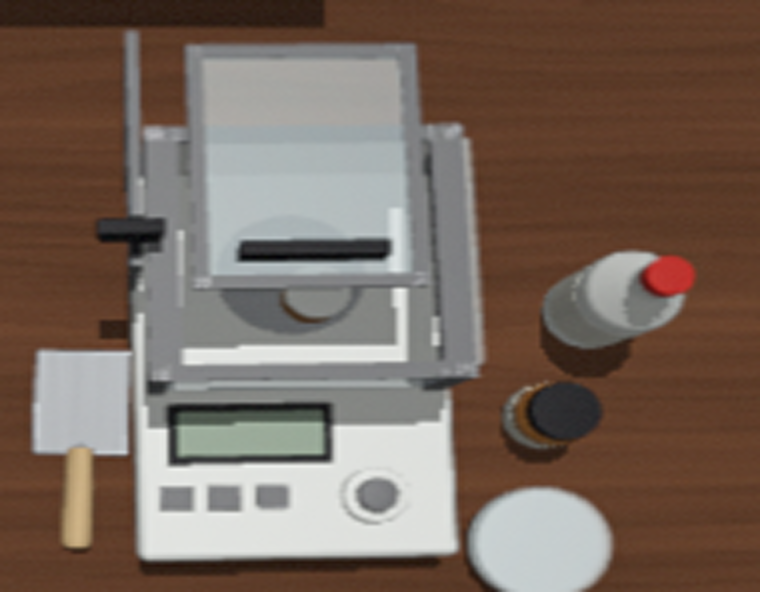

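View pics/s0c.png

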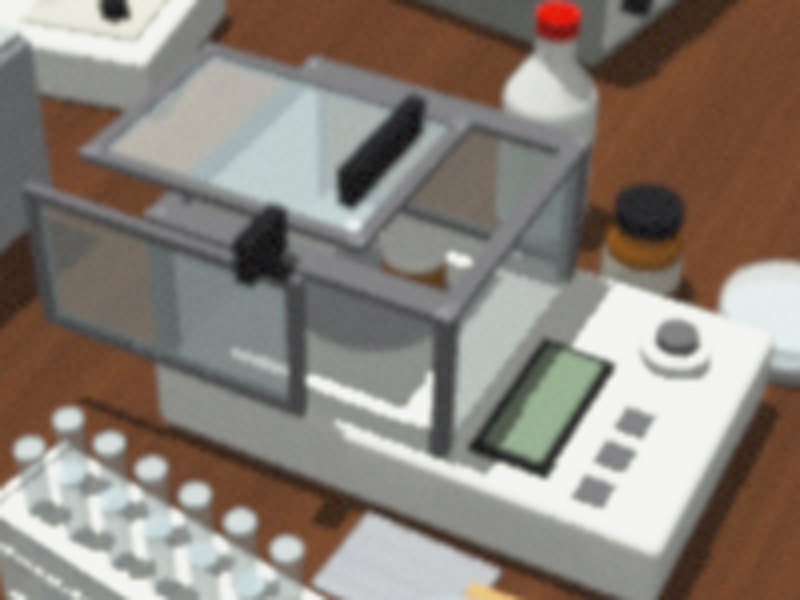

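Run:
```python
from h import *
t=load('top0'); s=load('scene0')
def T(n,x,y,z):
    u,v=290+(x+.5)/4-.5,85+(y+.5)/3.2-.5; print('T',n,np.round(pz(t,u,v,z),4),np.round(pd(t,u,v),4))
def S(n,x,y,z):
    u,v=220+(x+.5)/4-.5,110+(y+.5)/4-.5; print('S',n,np.round(pz(s,u,v,z),4),np.round(pd(s,u,v),4))
T('lidL',239,245,.197);T('lidR',391,244,.197)
T('tabL',98,226,.197);T('tabR',164,224,.197)
T('key',377,494,.082)
T('deckFL',139,552,.06);T('deckFR',456,550,.06)
T('roofFL',152,373,.165);T('roofFR',478,367,.165);T('roofRL',152,130,.165);T('roofRR',460,128,.165)
T('lidpaneFL',192,281,.171);T('lidpaneFR',425,278,.171)
S('lidL',345,185,.197);S('lidR',415,105,.197);S('tab top',262,212,.197);S('key',678,332,.082)
S('deckFR',770,345,.06);S('deckFL',660,552,.06);S('roofFL',445,312,.165)
```

```text
T lidL [ 0.6203 -0.0567  0.197 ] [ 0.6266 -0.0594  0.1689]
T lidR [ 0.6208 -0.1458  0.197 ] [ 0.6202 -0.1453  0.1996]
T tabL [0.6348 0.0252 0.197 ] [0.6821 0.025  0.0008]
T tabR [ 0.6361 -0.0133  0.197 ] [ 0.636  -0.0132  0.1975]
T key [ 0.4416 -0.1528  0.082 ] [ 0.4415 -0.1523  0.0847]
T deckFL [3.967e-01 3.000e-04 6.000e-02] [ 0.3952 -0.0012  0.0017]
T deckFR [ 0.3956 -0.2078  0.06  ] [ 0.394  -0.2217 -0.0007]
T roofFL [ 0.5308 -0.0061  0.165 ] [ 0.5306 -0.0061  0.166 ]
T roofFR [ 0.5338 -0.2016  0.165 ] [ 0.5542 -0.2431 -0.0017]
T roofRL [ 0.7174 -0.0083  0.165 ] [ 0.7181 -0.0084  0.163 ]
T roofRR [ 0.7192 -0.1981  0.165 ] [ 0.772  -0.2379  0.0027]
T lidpaneFL [ 0.5989 -0.0306  0.171 ] [ 0.6211 -0.0377  0.0565]
T lidpaneFR [ 0.6005 -0.1706  0.171 ] [ 0.6    -0.17    0.1735]
S lidL [ 0.6099 -0.0444  0.197 ] [ 0.6152 -0.0538  0.1892]
S lidR [ 0.6133 -0.1345  0.197 ] [ 0.6138 -0.1354  0.1963]
S tab top [ 0.6367 -0.0009  0.197 ] [ 6.365e-01 -5.000e-04  1.973e-01]
S key [ 0.4389 -0.1507  0.082 ] [ 0.4384 -0.1489  0.0836]
S deckFR [ 0.3907 -0.1927  0.06  ] [ 0.3911 -0.1948  0.0582]
S deckFL [0.3885 0.0014 0.06  ] [ 0.3894 -0.0022  0.056 ]
S roofFL [ 0.529  -0.0089  0.165 ] [ 0.5286 -0.008   0.1658]
```

```bash
cat >> h.py <<'E'
def cloud(d):
    K=d['K']; v,u=np.mgrid[0:400,0:640].astype(float)
    x,y=und(d,u,v); Z=d['range_z']; P=np.stack([x*Z,y*Z,Z],-1)-d['t']
    return P@d['R'], Z>0
E
python3 - <<'E'
from h import *
for tag in ['top0','scene0']:
    d=load(tag); P,m=cloud(d); F=d['frame'].astype(int)
    box=m&(P[...,0]>.35)&(P[...,0]<.8)&(P[...,1]>-.25)&(P[...,1]<.06)
    def rect(n,k):
        p=P[k][:,:2]; r=cv2.minAreaRect((p*1000).astype(np.float32)); lo=np.percentile(p,[1,99],axis=0)
        print(tag,n,k.sum(),np.round(r[0],1),np.round(r[1],1),round(r[2],2),np.round(lo.ravel(),4),np.round(np.median(P[k][:,2]),4))
    dark=F.max(-1)<60
    top=box&(P[...,2]>.187)&(P[...,2]<.206)
    rect('lid',top&(P[...,1]<-.03)); rect('tab',top&(P[...,1]>-.025))
    rect('deck',box&(abs(P[...,2]-.06)<.007)&(P[...,0]<.5)&(F.min(-1)>100))
    rect('roof',box&(abs(P[...,2]-.168)<.008)&(P[...,0]<.6))
    key=box&(abs(P[...,2]-.082)<.008)&(P[...,0]<.47)&(P[...,1]<-.1);rect('key',key)
    # white balance side edges from deck: fit per row
E
```

```text
top0 lid 212 [ 618.1 -101.3] [11.3 86.8] 0.53 [ 0.6124 -0.1446  0.6236 -0.0582] 0.1968
top0 tab 99 [634.7   4.5] [37.3 12.2] 89.05 [ 0.6288 -0.0141  0.6406  0.0232] 0.1963
top0 deck 2791 [ 445.3 -103.8] [108.7 208.4] 0.31 [ 0.3917 -0.2047  0.4979 -0.0018] 0.0603
top0 roof 1065 [ 562.9 -105.2] [ 74.2 200. ] 0.08 [ 0.526  -0.2036  0.5997 -0.0054] 0.1654
top0 key 99 [ 439.3 -151.8] [31.3 30.8] 88.27 [ 0.4263 -0.1672  0.4546 -0.1384] 0.0811
scene0 lid 184 [616.5 -99.9] [13.4 92.3] 0.24 [ 0.6098 -0.1423  0.6231 -0.0554] 0.1958
scene0 tab 108 [633.1   8.9] [13.5 40.5] 0.71 [ 0.6266 -0.0109  0.6399  0.0285] 0.1959
scene0 deck 2557 [ 444.7 -101.9] [112.1 213.5] 0.54 [ 0.3893 -0.2022  0.4985  0.0022] 0.0601
scene0 roof 884 [ 561.6 -101.7] [ 77.3 200.9] 0.54 [ 0.5233 -0.1994  0.5993 -0.0028] 0.165
scene0 key 92 [ 438.1 -151.8] [33.  29.4] 31.07 [ 0.4215 -0.1665  0.4521 -0.1365] 0.0809
```

Emit:
step_arm([
  [[0, 0, -6.85], [0, 0, -40], 0],
  [[0, 0, -6.85], [0, 0, -40], 0],
  [[0, 0, 0], [0, 0, -10], 0],
  [[0, 0, 0], [0, 0, 0], 0],
  [[0, 0, 0], [0, 0, 0], 0],
], grip_force=10)

```text
time: 0.57
position: [0.1486, 0.6296, 0.2782]
tool_rot: [0.027, -3.139, 0.018]
ft_force: [0.2, 0.4, 0.3]
grip_width: 0.707
```

```bash
cat >> h.py <<'E'
from scipy.spatial.transform import Rotation as Ro
def go(target,yaw=0.4):
    s=status.get_state(); R=Ro.from_rotvec(s['tool_rot']).as_matrix()
    d=np.array(target)-s['position']
    y=np.radians(yaw); des=np.array([[-np.cos(y),-np.sin(y),0],[-np.sin(y),np.cos(y),0],[0,0,-1]]).T
    # columns: tool x=-bal x, tool y=bal y, z down
    des=np.array([[-np.cos(y),-np.sin(y),0],[-np.sin(y),np.cos(y),0],[0,0,-1.]])
    rv=np.degrees(Ro.from_matrix(R.T@des).as_rotvec())
    print('t',round(float(s['time']),2),'pos',np.round(s['position'],4),'F',np.round(s['ft_force'],1),'w',round(float(s['grip_width']),3),'shift_mm',np.round(R.T@d*1000,1),'turn',np.round(rv,2))
E
python3 -c "
from h import *
go([.66,-.10,.28])"
```

```text
t 0.57 pos [0.1486 0.6296 0.2782] F [0.2 0.4 0.3] w 0.707 shift_mm [-498.7 -738.2    5.4] turn [-0.66 -0.14  0.58]
```

Emit:
step_arm([
  [[-0.6, 0, 0.5], [-22.5, -33.5, 0], 0],
  [[0, 0, 0], [-22.5, -33.5, 0], 0],
  [[0, 0, 0], [-22.5, -33.5, 0], 0],
  [[0, 0, 0], [-22.5, -33.5, 0], 0],
  [[0, 0, 0], [-22.5, -33.5, 0], 0],
  [[0, 0, 0], [-22.5, -33.5, 0], 0],
  [[0, 0, 0], [-22.5, -33.5, 0], 0],
  [[0, 0, 0], [-22.5, -33.5, 0], 0],
  [[0, 0, 0], [-22.5, -33.5, 0], 0],
  [[0, 0, 0], [-22.5, -33.5, 0], 0],
  [[0, 0, 0], [-22.5, -33.5, 0], 0],
  [[0, 0, 0], [-22.5, -33.5, 0], 0],
])

```text
time: 1.57
position: [0.4148, 0.2188, 0.2528]
tool_rot: [0.024, -3.115, 0.036]
ft_force: [0.9, 0.6, 0.3]
grip_width: 0.003
```

```bash
python3 -c "
from h import *
go([.66,-.10,.28])"
```

```text
t 1.57 pos [0.4148 0.2188 0.2528] F [0.9 0.6 0.3] w 0.003 shift_mm [-239.6 -323.1  -26. ] turn [-1.33 -1.49  0.48]
```

Emit:
step_arm([
  [[-1, -1, 0.5], [-22, -30, -8], 0],
  [[-0.3, -0.5, 0], [-24, -32, -6], 0],
  [[0, 0, 0], [-24, -32, -5], 0],
  [[0, 0, 0], [-24, -32, -5], 0],
  [[0, 0, 0], [-24, -32, -4], 0],
  [[0, 0, 0], [-24, -32, -4], 0],
  [[0, 0, 0], [-24, -32, -4], 0],
  [[0, 0, 0], [-24, -32, -4], 0],
  [[0, 0, 0], [-24, -32, -4], 0],
  [[0, 0, 0], [0, 0, 0], 0],
])

```text
time: 2.4
position: [0.6302, -0.0931, 0.2782]
tool_rot: [-0.021, -3.121, 0.018]
ft_force: [-2.1, -0.2, -0.9]
grip_width: 0.008
```

```bash
python3 -c "
from h import *
go([.655,-.10,.24])"
```

```text
t 2.4 pos [ 0.6302 -0.0931  0.2782] F [-2.1 -0.2 -0.9] w 0.008 shift_mm [-25.7  -6.1  37.8] turn [-0.64 -1.16 -1.19]
```

Emit:
step_arm([
  [[-0.6, -1.1, -1.2], [-20, -6, 0], 0],
  [[0, 0, 0], [-5, 0, 10], 0],
  [[0, 0, 0], [0, 0, 15], 0],
  [[0, 0, 0], [0, 0, 0], 0],
  [[0, 0, 0], [0, 0, 0], 0],
])

```text
time: 2.82
position: [0.652, -0.1035, 0.2409]
tool_rot: [-0.01, -3.126, 0.005]
ft_force: [-0.3, 0.4, 0.6]
grip_width: 0.005
```

```bash
python3 -c "
from h import *
go([.655,-.10,.189]);grab('wrist','w1');grab('scene','s1');grab('top','t1')"
```

```text
t 2.82 pos [ 0.652  -0.1035  0.2409] F [-0.3  0.4  0.6] w 0.005 shift_mm [-3.8  3.7 51.9] turn [-0.17 -0.91 -0.75]
```

View pics/w1.png

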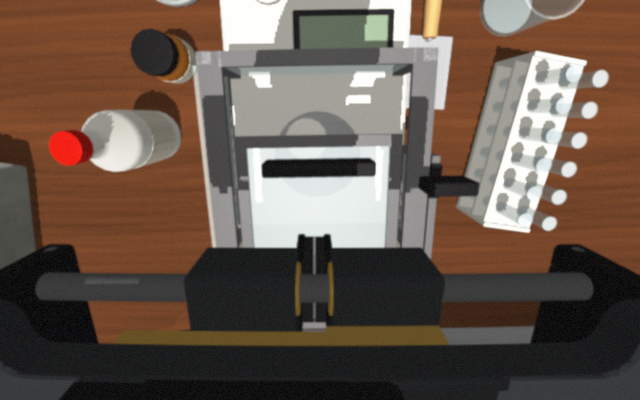

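View pics/s1.png

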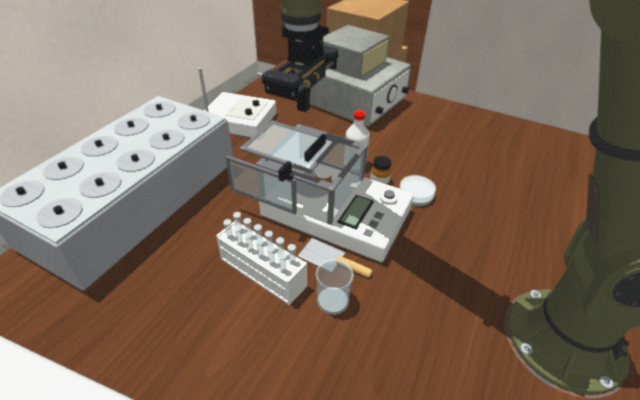

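The wrist picture shows the lid handle's rib at columns 262–375, row 168. The closed fingers are centred behind it (column 315), and the side tab is at (448,186). Now I descend behind the rib.

Emit:
step_arm([
  [[0, -0.9, -0.7], [-3, 3, 18], 0],
  [[0, 0, 0], [0, 0, 18], 0],
  [[0, 0, 0], [0, 0, 10], 0],
  [[0, 0, 0], [0, 0, 0], 0],
])

```text
time: 3.3
position: [0.6577, -0.0985, 0.2001]
tool_rot: [-0.016, 3.13, -0.003]
ft_force: [-0.0, -0.2, 0.1]
grip_width: 0.004
```

```bash
python3 -c "
from h import *
go([.640,-.10,.189])"
```

```text
t 3.3 pos [ 0.6577 -0.0985  0.2001] F [-0.  -0.2  0.1] w 0.004 shift_mm [17.9 -1.3 10.9] turn [-0.11  0.65  0.18]
```

Emit:
step_arm([
  [[0, 0.6, 0.2], [0, 0, 8], 0],
  [[0, 0, 0], [0, 0, 4], 0],
  [[0, 0, 0], [6, 0, 0], 0],
  [[0, 0, 0], [6, 0, 0], 0],
  [[0, 0, 0], [5, 0, 0], 0],
  [[0, 0, 0], [5, 0, 0], 0],
])

```text
time: 3.8
position: [0.636, -0.0986, 0.1904]
tool_rot: [-0.011, 3.138, -0.004]
ft_force: [-0.6, 0.6, 0.6]
grip_width: 0.005
```

```bash
python3 -c "
from h import *
go([.572,-.10,.189])"
```

```text
t 3.8 pos [ 0.636  -0.0986  0.1904] F [-0.6  0.6  0.6] w 0.005 shift_mm [64.  -1.   1.2] turn [-0.16  0.22 -0.  ]
```

Emit:
step_arm([
  [[0, 0, 0], [6, 0, 0], 0],
  [[0, 0, 0], [8, 0, 0], 0],
  [[0, 0, 0], [8, 0, 0], 0],
  [[0, 0, 0], [8, 0, 0], 0],
  [[0, 0, 0], [8, 0, 0], 0],
])

```text
time: 4.22
position: [0.5942, -0.0994, 0.1916]
tool_rot: [-0.01, 3.135, -0.004]
ft_force: [0.2, 0.3, 0.1]
grip_width: 0.004
```

```bash
python3 -c "
from h import *
go([.572,-.10,.189])"
```

```text
t 4.22 pos [ 0.5942 -0.0994  0.1916] F [0.2 0.3 0.1] w 0.004 shift_mm [22.2 -0.4  2.5] turn [-0.13  0.35 -0.05]
```

```bash
python3 -c "
from h import *
grab('wrist','w2');go([.572,-.10,.189])"
```

```text
t 4.27 pos [ 0.5927 -0.0998  0.1918] F [-1.9  0.2  0.2] w 0.005 shift_mm [20.7 -0.1  2.7] turn [-0.09  0.28 -0.09]
```

View pics/w2.png

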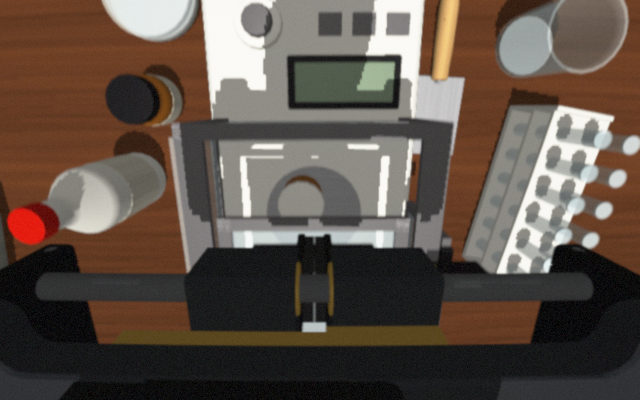

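```bash
python3 -c "
from h import *
d=load('w2')
for v in (216,222,226,230): print(v,pz(d,360,v,.171),pd(d,360,v))
t=grab('scene','s2');
a=cv2.imread('pics/s2.png')[80:230,220:420]; cv2.imwrite('pics/s2c.png',cv2.resize(a,None,fx=4,fy=4,interpolation=cv2.INTER_CUBIC))"
```

```text
216 [ 0.59231805 -0.06696667  0.171     ] [ 0.63195692 -0.04963628  0.06026269]
222 [ 0.59696444 -0.06674047  0.171     ] [ 0.59716537 -0.06665711  0.170471  ]
226 [ 0.60009388 -0.06658766  0.171     ] [ 0.60037084 -0.06647655  0.17029802]
230 [ 0.60324929 -0.06643322  0.171     ] [ 0.60361967 -0.06628936  0.17009528]
```

View pics/s2c.png

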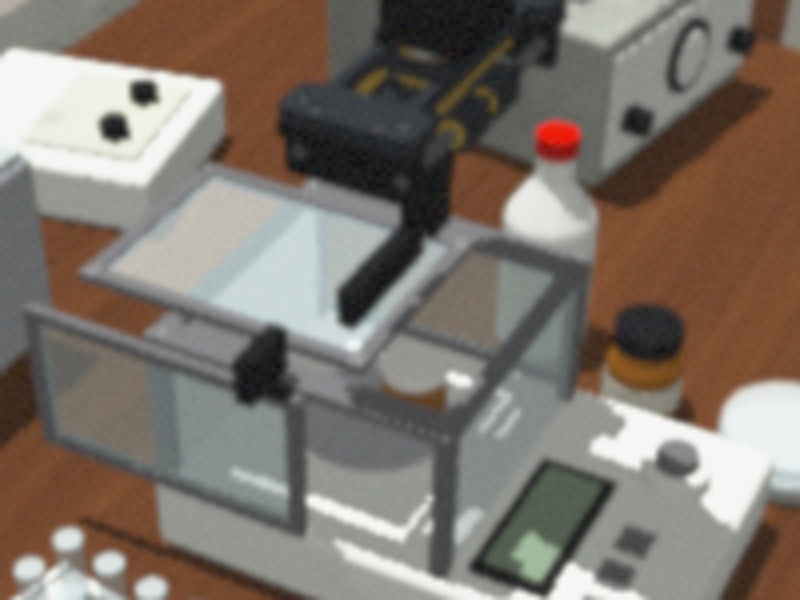

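```bash
python3 -c "
from h import *
d=load('s2')
def proj(X):
    c=d['R']@np.array(X)+d['t']; x,y=c[0]/c[2],c[1]/c[2]; s=1+float(d['k1'])*(x*x+y*y); K=d['K']; return K[0,0]*x*s+K[0,2],K[1,1]*y*s+K[1,2]
print(proj([.593,-.1,.182]), proj([.618,-.1,.197]),proj([.593,-.1,.2]))
print(pz(d,220+425/4,80+230/4,.182))
for x,y in [(420,190),(425,205),(425,220),(430,215),(420,225),(410,215)]: print(x,y,pd(d,220+x/4,80+y/4))
s=status.get_state();print(s['joint_positions'],s['position'],s['tool_rot'])
"
```

```text
(np.float64(324.11954585413787), np.float64(150.97085943526832)) (np.float64(314.64554966142134), np.float64(142.49999052269607)) (np.float64(324.3328348520474), np.float64(144.4528317512803))
[ 0.61433574 -0.15226483  0.182     ]
420 190 [ 0.55403714 -0.02176873  0.29912865]
425 205 [ 0.58475721 -0.09065299  0.24287453]
425 220 [ 0.58570229 -0.0932501   0.23146101]
430 215 [ 0.58262442 -0.09298083  0.23583501]
420 225 [ 0.58697762 -0.08981275  0.22973826]
410 215 [ 0.59533178 -0.09381188  0.23132251]
[-0.42445886  0.24041572  0.64787625  1.60314361 -0.14788143  1.34156047
  1.81879555] [ 0.59383355 -0.09964063  0.19190539] [-8.82934091e-03  3.13554441e+00 -2.37032118e-03]
```

```bash
python3 -c "
from h import *
for tag,c in (('s1',(.652,-.1035)),('s2',(.593,-.1)),('t1',(.652,-.1035))):
    d=load(tag); P,m=cloud(d)
    k=m&(abs(P[...,0]-c[0])<.05)&(abs(P[...,1]-c[1])<.06)&(P[...,2]>.205)
    v,u=np.nonzero(k); q=P[k]; 
    for lo in np.arange(.2,.4,.01):
        w=(q[:,2]>=lo)&(q[:,2]<lo+.01)
        if w.sum(): print(tag,round(lo,2),w.sum(),np.round(q[w].min(0),3),np.round(q[w].max(0),3))
a=cv2.imread('pics/s2.png')[85:165,260:360]; cv2.imwrite('pics/s2d.png',cv2.resize(np.clip(a.astype(float)*2,0,255).astype(np.uint8),None,fx=7,fy=7,interpolation=cv2.INTER_CUBIC))
"
```

```text
s1 0.27 39 [ 0.639 -0.113  0.272] [ 0.661 -0.093  0.28 ]
s1 0.28 54 [ 0.639 -0.114  0.28 ] [ 0.661 -0.093  0.29 ]
s1 0.29 52 [ 0.639 -0.114  0.29 ] [ 0.66  -0.092  0.3  ]
s1 0.3 43 [ 0.639 -0.116  0.3  ] [ 0.654 -0.09   0.31 ]
s1 0.31 49 [ 0.639 -0.12   0.31 ] [ 0.652 -0.088  0.32 ]
s1 0.32 31 [ 0.639 -0.113  0.32 ] [ 0.651 -0.088  0.33 ]
s1 0.33 4 [ 0.64  -0.098  0.33 ] [ 0.642 -0.087  0.333]
s1 0.34 37 [ 0.613 -0.136  0.341] [ 0.646 -0.069  0.35 ]
s1 0.35 143 [ 0.612 -0.162  0.35 ] [ 0.641 -0.044  0.36 ]
s1 0.36 258 [ 0.612 -0.151  0.36 ] [ 0.672 -0.045  0.37 ]
s1 0.37 186 [ 0.625 -0.161  0.37 ] [ 0.672 -0.046  0.38 ]
s1 0.38 301 [ 0.625 -0.163  0.38 ] [ 0.678 -0.044  0.39 ]
s1 0.39 189 [ 0.625 -0.153  0.39 ] [ 0.677 -0.085  0.4  ]
s2 0.22 30 [ 0.58  -0.11   0.223] [ 0.601 -0.088  0.23 ]
s2 0.23 46 [ 0.579 -0.11   0.23 ] [ 0.601 -0.09   0.24 ]
s2 0.24 26 [ 0.58 -0.11  0.24] [ 0.589 -0.09   0.249]
s2 0.25 27 [ 0.579 -0.112  0.25 ] [ 0.585 -0.088  0.26 ]
s2 0.26 30 [ 0.579 -0.111  0.26 ] [ 0.585 -0.085  0.27 ]
s2 0.27 10 [ 0.579 -0.107  0.271] [ 0.582 -0.085  0.275]
s2 0.29 21 [ 0.55
[... 203 characters left out ...]
  0.33 ]
s2 0.33 302 [ 0.564 -0.157  0.33 ] [ 0.616 -0.04   0.34 ]
s2 0.34 151 [ 0.564 -0.148  0.34 ] [ 0.613 -0.081  0.35 ]
s2 0.35 154 [ 0.563 -0.15   0.35 ] [ 0.612 -0.081  0.36 ]
s2 0.36 143 [ 0.564 -0.149  0.36 ] [ 0.611 -0.081  0.37 ]
s2 0.37 113 [ 0.566 -0.102  0.37 ] [ 0.611 -0.081  0.38 ]
s2 0.38 109 [ 0.551 -0.144  0.38 ] [ 0.626 -0.08   0.39 ]
s2 0.39 200 [ 0.551 -0.15   0.39 ] [ 0.627 -0.06   0.4  ]
t1 0.34 10 [ 0.651 -0.073  0.346] [ 0.671 -0.073  0.349]
t1 0.35 31 [ 0.622 -0.073  0.35 ] [ 0.681 -0.044  0.36 ]
t1 0.36 55 [ 0.623 -0.077  0.36 ] [ 0.692 -0.045  0.37 ]
t1 0.37 38 [ 0.629 -0.076  0.371] [ 0.675 -0.044  0.38 ]
t1 0.38 123 [ 0.629 -0.074  0.38 ] [ 0.68  -0.044  0.389]
```

View pics/s2d.png

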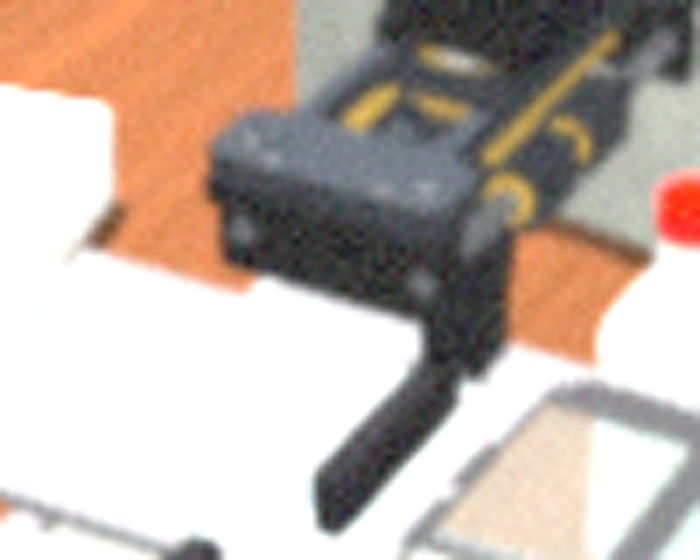

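The scene depth shows the fingertips 31 mm above the reported TCP height, at about z = 0.223. They should be 8 mm below it. So the hand passed over the rib and the lid hasn't moved. I'll treat the tip as reported z + 0.031, go back and descend lower.

Emit:
step_arm([
  [[0, 0, 0], [-20, 0, 0], 0],
  [[0, 0, 0], [-20, 0, 0], 0],
  [[0, 0, 0], [-20, 0, 0], 0],
  [[0, 0, 0], [0, 0, 0], 0],
  [[0, 0, 0], [0, 0, 0], 0],
])

```text
time: 4.73
position: [0.6558, -0.0982, 0.193]
tool_rot: [-0.011, 3.133, 0.001]
ft_force: [-0.5, -0.3, -0.3]
grip_width: 0.005
```

```bash
cat >> h.py <<'E'
def tip(tag):
    d=grab('scene',tag); P,m=cloud(d); s=status.get_state()['position']
    k=m&(abs(P[...,0]-s[0])<.025)&(abs(P[...,1]-s[1])<.025)&(P[...,2]>.2)
    q=P[k]; q=q[q[:,2]<s[2]+.075]
    print('tip cloud',len(q),np.round(q.min(0),3),np.round(q.max(0),3))
def handles(tag,n):
    d=load(tag) ; P,m=cloud(d); F=d['frame'].astype(int)
E
python3 -c "
from h import *
go([.652,-.10,.150]);tip('s3')"
```

```text
t 4.73 pos [ 0.6558 -0.0982  0.193 ] F [-0.5 -0.3 -0.3] w 0.005 shift_mm [ 4.2 -1.8 43. ] turn [0.05 0.48 0.  ]
tip cloud 181 [ 0.641 -0.111  0.224] [ 0.665 -0.085  0.267]
```

Emit:
step_arm([
  [[0, 0.5, 0], [0, -2, 15], 0],
  [[0, 0, 0], [0, 0, 12], 0],
  [[0, 0, 0], [0, 0, 6], 0],
  [[0, 0, 0], [0, 0, 0], 0],
])

```text
time: 5.12
position: [0.6536, -0.1, 0.1562]
tool_rot: [0.011, -3.139, -0.003]
ft_force: [-0.6, -0.3, -1.8]
grip_width: 0.008
```

```bash
python3 -c "
from h import *
go([.652,-.10,.152])
grab('scene','s4')
a=cv2.imread('pics/s4.png')[85:165,260:360]; cv2.imwrite('pics/s4d.png',cv2.resize(np.clip(a.astype(float)*2,0,255).astype(np.uint8),None,fx=7,fy=7,interpolation=cv2.INTER_CUBIC))
"
```

```text
t 5.12 pos [ 0.6536 -0.1     0.1562] F [-0.6 -0.3 -1.8] w 0.008 shift_mm [1.6 0.  4.2] turn [ 0.12 -0.13 -0.01]
```

View pics/s4d.png

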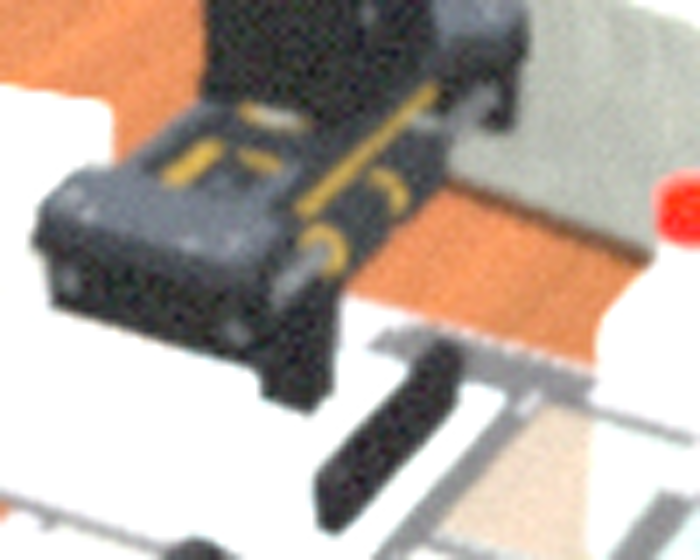

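The fingers now stand behind the rib, with the tip at about (310,405) in the crop and below the rib's top. Now I push.

Emit:
step_arm([
  [[0, 0, 0], [0, 0, 3], 0],
  [[0, 0, 0], [6, 0, 1], 0],
  [[0, 0, 0], [6, 0, 0], 0],
  [[0, 0, 0], [6, 0, 0], 0],
  [[0, 0, 0], [5, 0, 0], 0],
  [[0, 0, 0], [5, 0, 0], 0],
])

```text
time: 5.67
position: [0.6246, -0.1002, 0.1533]
tool_rot: [-0.011, 3.14, 0.003]
ft_force: [2.9, -0.8, -0.7]
grip_width: 0.006
```

```bash
python3 -c "
from h import *
go([.5705,-.10,.152])"
```

```text
t 5.67 pos [ 0.6246 -0.1002  0.1533] F [ 2.9 -0.8 -0.7] w 0.006 shift_mm [54.1  0.6  1.2] turn [ 0.12  0.11 -0.  ]
```

Contact at about 3 N, which matches the sliding friction. I keep pushing.

Emit:
step_arm([
  [[0, 0, 0], [8, 0, 0.5], 0],
  [[0, 0, 0], [8, 0, 0], 0],
  [[0, 0, 0], [8, 0, 0], 0],
  [[0, 0, 0], [6, 0, 0], 0],
  [[0, 0, 0], [4, 0, 0], 0],
  [[0, 0, 0], [3, 0, 0], 0],
])

```text
time: 6.17
position: [0.5841, -0.1006, 0.154]
tool_rot: [-0.011, 3.135, 0.004]
ft_force: [1.1, 0.1, -1.4]
grip_width: 0.007
```

```bash
python3 -c "
from h import *
go([.5705,-.10,.152])"
```

```text
t 6.17 pos [ 0.5841 -0.1006  0.154 ] F [ 1.1  0.1 -1.4] w 0.007 shift_mm [13.6  0.7  1.9] turn [0.16 0.37 0.  ]
```

Emit:
step_arm([
  [[0, 0.3, 0], [4, 0, 1], 0],
  [[0, 0, 0], [4, 0, 0], 0],
  [[0, 0, 0], [3, 0, 0], 0],
  [[0, 0, 0], [2, 0, 0], 0],
])

```text
time: 6.5
position: [0.5701, -0.1007, 0.1536]
tool_rot: [-0.011, 3.14, 0.005]
ft_force: [2.1, -0.7, -0.0]
grip_width: 0.003
```

```bash
python3 -c "
from h import *
go([.5705,-.10,.152])"
```

```text
t 6.5 pos [ 0.5701 -0.1007  0.1536] F [ 2.1 -0.7 -0. ] w 0.003 shift_mm [-0.4  0.7  1.6] turn [0.17 0.12 0.01]
```

Still at the friction level. I advance 2 mm at a time until the force rises.

Emit:
step_arm([
  [[0, 0, 0], [2, 0, 0], 0],
  [[0, 0, 0], [2, 0, 0], 0],
])

```text
time: 6.67
position: [0.5681, -0.1008, 0.1537]
tool_rot: [-0.012, 3.135, 0.003]
ft_force: [8.6, -0.8, -5.1]
grip_width: 0.007
```

Emit:
step_arm([
  [[0, 0, 0], [2, 0, 0], 0],
  [[0, 0, 0], [0, 0, 0], 0],
])

```text
time: 6.83
position: [0.5693, -0.1008, 0.1538]
tool_rot: [-0.012, 3.127, 0.001]
ft_force: [5.1, -0.1, -3.4]
grip_width: 0.007
```

```bash
python3 -c "
from h import *
go([.5705,-.10,.152]); grab('scene','s5')
a=cv2.imread('pics/s5.png')[100:220,230:390]; cv2.imwrite('pics/s5d.png',cv2.resize(np.clip(a.astype(float)*1.5,0,255).astype(np.uint8),None,fx=5,fy=5,interpolation=cv2.INTER_CUBIC))
"
```

```text
t 6.83 pos [ 0.5693 -0.1008  0.1538] F [ 5.1 -0.1 -3.4] w 0.007 shift_mm [-1.2  0.8  1.8] turn [0.04 0.84 0.05]
```

View pics/s5d.png

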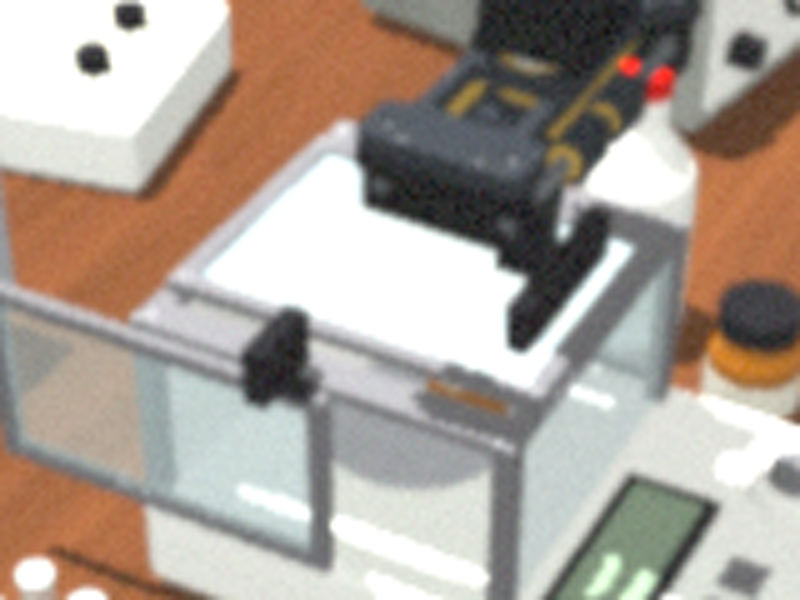

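Emit:
step_arm([
  [[0, 0.8, 0], [3, 0, 0], 0],
  [[0, 0, 0], [3, 0, 0], 0],
  [[0, 0, 0], [3, 0, 0], 0],
])

```text
time: 7.13
position: [0.5673, -0.1009, 0.1539]
tool_rot: [-0.014, 3.127, -0.004]
ft_force: [11.3, -1.1, -6.5]
grip_width: 0.005
```

Emit:
step_arm([
  [[0, 0.5, 0], [-12, 0, 0], 0],
  [[0, 0, 0], [-8, 0, -15], 0],
  [[0, 0, 0], [-8, 0, -25], 0],
  [[0, 0, 0], [-10, 10, -8], 0],
  [[0, 0, 0], [-20, 25, 0], 0],
  [[0, 0, 0], [-20, 25, 0], 0],
  [[0, 0, 0], [-15, 25, 0], 0],
  [[0, 0, 0], [-8, 22, 0], 0],
  [[0, 0, 0], [0, 0, 0], 0],
  [[0, 0, 0], [0, 0, 0], 0],
])

```text
time: 7.97
position: [0.6633, 0.0079, 0.2007]
tool_rot: [0.004, -3.128, 0.007]
ft_force: [0.0, -0.9, -0.8]
grip_width: 0.004
```

```bash
python3 -c "
from h import *
go([.670,.008,.153]);tip('s6'); grab('wrist','w6')
d=load('s6'); P,m=cloud(d)
top=m&(P[...,2]>.187)&(P[...,2]<.204)&(P[...,1]>-.16)&(P[...,1]<.05)&(P[...,0]>.5)&(P[...,0]<.66)
for n,k in (('lid',top&(P[...,1]<-.04)),('tab',top&(P[...,1]>-.02))): print(n,k.sum(),np.percentile(P[k],[1,99],axis=0).round(4))
"
```

```text
t 7.97 pos [0.6633 0.0079 0.2007] F [ 0.  -0.9 -0.8] w 0.004 shift_mm [-7.4  0.3 47.6] turn [-0.26 -0.79 -0.24]
tip cloud 231 [ 0.65  -0.004  0.232] [0.674 0.023 0.275]
lid 183 [[ 0.5444 -0.1453  0.1872]
 [ 0.5571 -0.0554  0.1991]]
tab 111 [[ 0.6257 -0.0115  0.1877]
 [ 0.6396  0.028   0.198 ]]
```

View pics/w6.png

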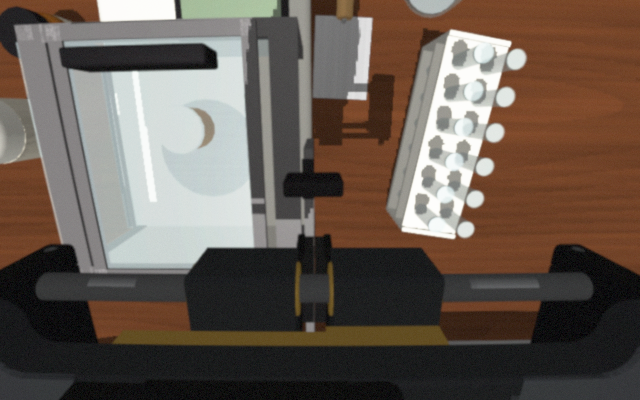

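View pics/s6.png

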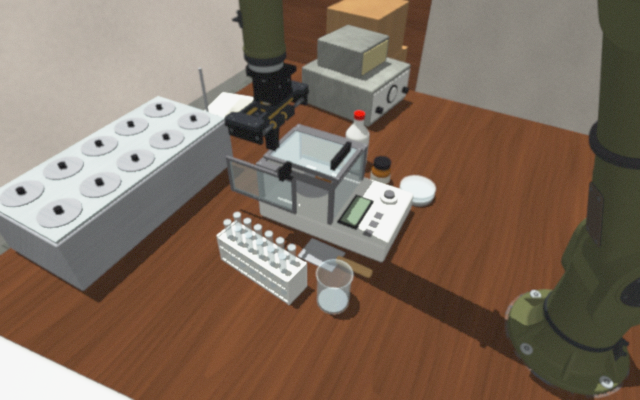

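Emit:
step_arm([
  [[0, -0.8, -0.2], [-5, 0, 10], 0],
  [[0, 0, 0], [0, 0, 15], 0],
  [[0, 0, 0], [0, 0, 13], 0],
  [[0, 0, 0], [0, 0, 7], 0],
  [[0, 0, 0], [0, 0, 0], 0],
])

```text
time: 8.48
position: [0.6656, -0.0006, 0.1552]
tool_rot: [0.006, 3.141, -0.009]
ft_force: [-0.1, 0.0, 0.6]
grip_width: 0.001
```

```bash
python3 -c "
from h import *
go([.652,.008,.153]);grab('scene','s7')
a=cv2.imread('pics/s7.png')[100:220,210:370]; cv2.imwrite('pics/s7d.png',cv2.resize(np.clip(a.astype(float)*1.5,0,255).astype(np.uint8),None,fx=5,fy=5,interpolation=cv2.INTER_CUBIC))
"
```

```text
t 8.48 pos [ 6.656e-01 -6.000e-04  1.552e-01] F [-0.1  0.   0.6] w 0.001 shift_mm [13.6  8.6  2.2] turn [-0.31  0.03 -0.62]
```

View pics/s7d.png

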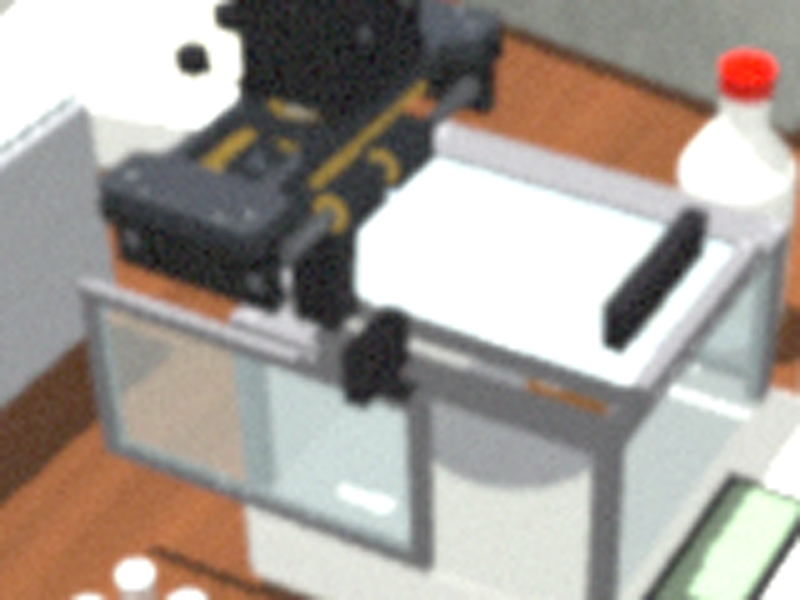

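Emit:
step_arm([
  [[-0.3, 0, -0.6], [0, 8, 2], 0],
  [[0, 0, 0], [4, 1, 0], 0],
  [[0, 0, 0], [5, 0, 0], 0],
  [[0, 0, 0], [5, 0, 0], 0],
  [[0, 0, 0], [5, 0, 0], 0],
])

```text
time: 8.95
position: [0.6474, 0.0081, 0.1559]
tool_rot: [-0.011, 3.136, -0.0]
ft_force: [2.5, -0.6, -0.6]
grip_width: 0.003
```

```bash
python3 -c "
from h import *
go([.569,.008,.153])
"
```

```text
t 8.95 pos [0.6474 0.0081 0.1559] F [ 2.5 -0.6 -0.6] w 0.003 shift_mm [78.4  0.5  2.5] turn [-0.01  0.31 -0.01]
```

Emit:
step_arm([
  [[0, 0.3, 0], [7, 0, 2], 0],
  [[0, 0, 0], [8, 0, 0.5], 0],
  [[0, 0, 0], [8, 0, 0], 0],
  [[0, 0, 0], [8, 0, 0], 0],
  [[0, 0, 0], [8, 0, 0], 0],
  [[0, 0, 0], [6, 0, 0], 0],
  [[0, 0, 0], [4, 0, 0], 0],
])

```text
time: 9.53
position: [0.5947, 0.0076, 0.1548]
tool_rot: [-0.011, 3.135, 0.001]
ft_force: [2.4, -0.5, -0.0]
grip_width: 0.005
```

```bash
python3 -c "
from h import *
go([.569,.008,.153])
"
```

```text
t 9.53 pos [0.5947 0.0076 0.1548] F [ 2.4 -0.5 -0. ] w 0.005 shift_mm [25.7  0.6  1.7] turn [0.03 0.35 0.01]
```

Emit:
step_arm([
  [[0, 0.3, 0], [6, 0, 1], 0],
  [[0, 0, 0], [6, 0, 0], 0],
  [[0, 0, 0], [5, 0, 0], 0],
  [[0, 0, 0], [3, 0, 0], 0],
  [[0, 0, 0], [2, 0, 0], 0],
])

```text
time: 9.95
position: [0.57, 0.0074, 0.1543]
tool_rot: [-0.011, 3.141, 0.002]
ft_force: [2.4, -0.8, -0.7]
grip_width: 0.004
```

Emit:
step_arm([
  [[0, 0, 0], [2, 0, 0], 0],
  [[0, 0, 0], [2, 0, 0], 0],
  [[0, 0, 0], [2, 0, 0], 0],
])

```text
time: 10.2
position: [0.5668, 0.0074, 0.1545]
tool_rot: [-0.011, 3.133, 0.001]
ft_force: [8.1, -1.8, -4.5]
grip_width: 0.005
```

Emit:
step_arm([
  [[0, 0.5, 0], [3, 0, 0], 0],
  [[0, 0, 0], [3, 0, 0], 0],
  [[0, 0, 0], [3, 0, 0], 0],
])

```text
time: 10.45
position: [0.5662, 0.0073, 0.1547]
tool_rot: [-0.012, 3.123, -0.002]
ft_force: [10.1, -0.9, -5.9]
grip_width: 0.006
```

Emit:
step_arm([
  [[0, 0.6, 0], [-12, 0, 0], 0],
  [[0, 0, 0], [-6, 0, -15], 0],
  [[0, 0, 0], [0, 0, -25], 0],
  [[0, 0, 0], [0, 0, -10], 0],
  [[0, 0, 0], [20, -20, 0], 0],
  [[0, 0, 0], [25, -25, 0], 0],
  [[0, 0, 0], [25, -25, 0], 0],
  [[0, 0, 0], [25, -25, 0], 0],
  [[0, 0, 0], [25, -25, 0], 0],
  [[0, 0, 0], [20, -25, 0], 0],
  [[0, 0, 0], [0, 0, 0], 0],
])

```text
time: 11.37
position: [0.4338, -0.141, 0.2017]
tool_rot: [0.024, -3.131, 0.003]
ft_force: [0.5, -0.8, 0.3]
grip_width: 0.006
```

```bash
python3 -c "
from h import *
go([.439,-.152,.153]);tip('s8'); grab('wrist','w8')
d=load('s8'); P,m=cloud(d)
top=m&(P[...,2]>.187)&(P[...,2]<.204)&(P[...,1]>-.16)&(P[...,1]<.05)&(P[...,0]>.53)&(P[...,0]<.66)
for n,k in (('lid',top&(P[...,1]<-.04)),('tab',top&(P[...,1]>-.02))): print(n,k.sum(),np.percentile(P[k],[1,99],axis=0).round(4))
"
```

```text
t 11.37 pos [ 0.4338 -0.141   0.2017] F [ 0.5 -0.8  0.3] w 0.006 shift_mm [ -5.5 -11.   48.7] turn [-0.1  -0.59  0.47]
tip cloud 90 [ 0.421 -0.152  0.233] [ 0.444 -0.13   0.253]
lid 184 [[ 0.5444 -0.146   0.1873]
 [ 0.5563 -0.0559  0.1988]]
tab 109 [[ 0.5438 -0.0116  0.1874]
 [ 0.555   0.0276  0.1993]]
```

View pics/w8.png

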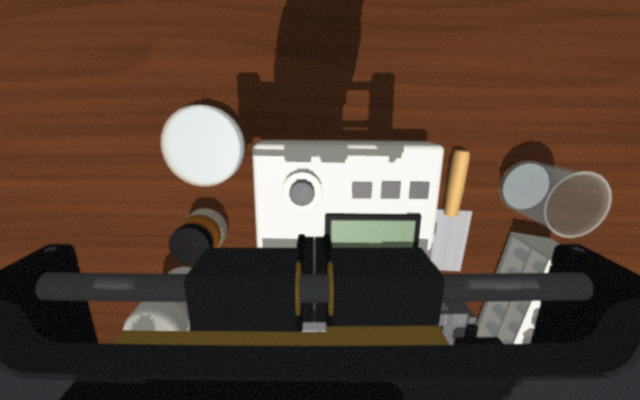

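View pics/s8.png

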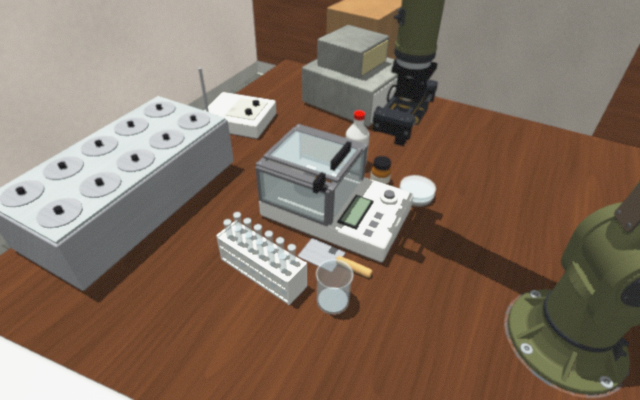

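```bash
python3 -c "
from h import *
d=load('w8'); print(pz(d,302,191,.082),pd(d,302,191))
P,m=cloud(d); k=m&(abs(P[...,2]-.082)<.005)&(abs(P[...,0]-.44)<.03)&(abs(P[...,1]+.152)<.03); print(k.sum(),np.median(P[k],axis=0),P[k].min(0),P[k].max(0))
d=load('s8');P,m=cloud(d); k=m&(abs(P[...,2]-.082)<.005)&(abs(P[...,0]-.44)<.03)&(abs(P[...,1]+.152)<.03); print(k.sum(),np.median(P[k],axis=0),P[k].min(0),P[k].max(0))
"
```

```text
[ 0.4400322  -0.15164304  0.082     ] [ 0.4402215  -0.15166996  0.08125644]
522 [ 0.44253789 -0.15283847  0.08100834] [ 0.42999982 -0.16650689  0.07707286] [ 0.45682539 -0.14015287  0.08355936]
75 [ 0.43922735 -0.14998531  0.08131779] [ 0.42611357 -0.16668871  0.07740152] [ 0.45272991 -0.1385857   0.08429717]
```

Emit:
step_arm([
  [[0, -0.6, 0.5], [-7, -11, 0], 0],
  [[0, 0, 0], [0, 0, 25], 0],
  [[0, 0, 0], [0, 0, 30], 0],
  [[0, 0, 0], [0, 0, 30], 0],
  [[0, 0, 0], [0, 0, 25], 0],
  [[0, 0, 0], [0, 0, 10], 0],
  [[0, 0, 0], [0, 0, 0], 0],
])

```text
time: 12.05
position: [0.4537, -0.1456, 0.0777]
tool_rot: [-0.032, 3.132, -0.009]
ft_force: [-0.8, 0.3, 0.3]
grip_width: 0.008
```

```bash
python3 -c "
from h import *
go([.441,-.152,.060]);grab('scene','s9')
a=cv2.imread('pics/s9.png')[110:260,310:510]; cv2.imwrite('pics/s9d.png',cv2.resize(np.clip(a.astype(float)*1.5,0,255).astype(np.uint8),None,fx=4,fy=4,interpolation=cv2.INTER_CUBIC))
"
```

```text
t 12.05 pos [ 0.4537 -0.1456  0.0777] F [-0.8  0.3  0.3] w 0.008 shift_mm [13.  -6.  17.6] turn [-0.34  0.54  0.79]
```

View pics/s9d.png

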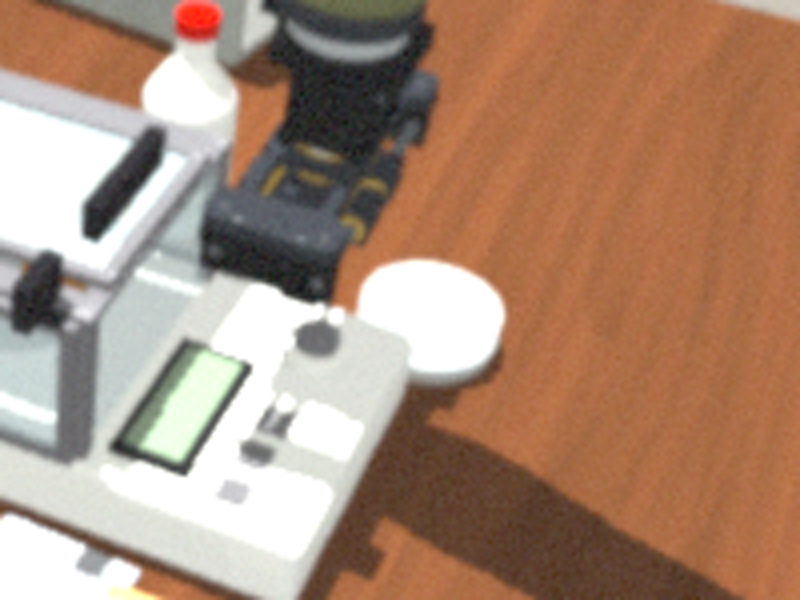

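Emit:
step_arm([
  [[-0.3, 0.5, 0.8], [13, -6, 0], 0],
  [[0, 0, 0], [1, 0, 5], 0],
  [[0, 0, 0], [0, 0, 5], 0],
  [[0, 0, 0], [0, 0, 0], 0],
])

```text
time: 12.43
position: [0.4422, -0.1531, 0.0702]
tool_rot: [-0.011, 3.137, -0.003]
ft_force: [-0.8, 0.4, -0.8]
grip_width: 0.007
```

```bash
python3 -c "
from h import *
go([.441,-.152,.045]);grab('scene','s10');grab('wrist','w10')
d=load('s10');P,m=cloud(d);s=status.get_state()['position']
k=m&(abs(P[...,0]-s[0])<.022)&(abs(P[...,1]-s[1])<.022)&(P[...,2]>.085)&(P[...,2]<.14);q=P[k];print(len(q),q.min(0),q.max(0))
a=cv2.imread('pics/s10.png')[150:230,350:450]; cv2.imwrite('pics/s10d.png',cv2.resize(np.clip(a.astype(float)*1.5,0,255).astype(np.uint8),None,fx=7,fy=7,interpolation=cv2.INTER_CUBIC))
"
```

```text
t 12.43 pos [ 0.4422 -0.1531  0.0702] F [-0.8  0.4 -0.8] w 0.007 shift_mm [ 1.4  1.2 25.2] turn [-0.13  0.26  0.01]
15 [ 0.42934294 -0.14844104  0.09962683] [ 0.45038279 -0.14208503  0.10693279]
```

View pics/s10d.png

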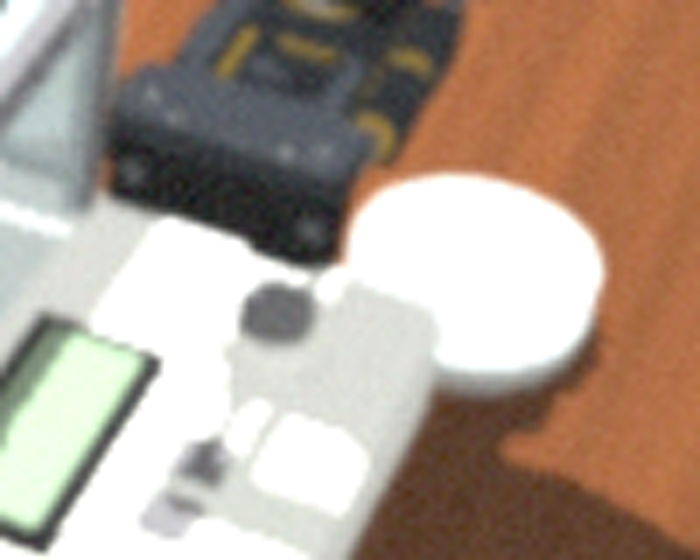

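View pics/w10.png

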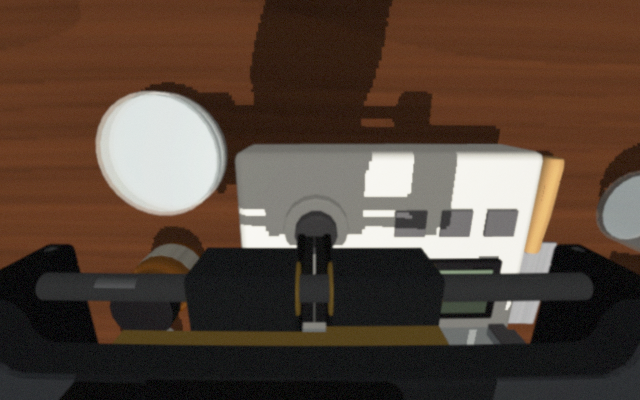

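The wrist view shows the fingers (column 315) lined up with the key at (316,222), with the tip about 19 mm above it. I descend slowly.

Emit:
step_arm([
  [[0, 0.2, 0], [1, 1, 6], 0],
  [[0, 0, 0], [1, 0, 6], 0],
  [[0, 0, 0], [1, 0, 5], 0],
  [[0, 0, 0], [0, 0, 0], 0],
])

```text
time: 12.87
position: [0.441, -0.1517, 0.0534]
tool_rot: [-0.013, 3.137, -0.003]
ft_force: [-0.3, 0.1, 0.5]
grip_width: 0.004
```

```bash
python3 -c "
from h import *
go([.441,-.152,.045])"
```

```text
t 12.87 pos [ 0.441  -0.1517  0.0534] F [-0.3  0.1  0.5] w 0.004 shift_mm [ 0.1 -0.3  8.4] turn [-0.1   0.28  0.08]
```

Emit:
step_arm([
  [[0, 0, 0], [0, 0, 3], 0],
  [[0, 0, 0], [0, 0, 3], 0],
  [[0, 0, 0], [0, 0, 3], 0],
  [[0, 0, 0], [0, 0, 2], 0],
])

```text
time: 13.2
position: [0.4415, -0.1518, 0.0445]
tool_rot: [-0.013, 3.138, 0.0]
ft_force: [-12.1, 3.0, 35.7]
grip_width: 0.005
```

The wrist force rose to 35.7 N at a 6.5 mm descent, so the key has bottomed. I release it and withdraw.

Emit:
step_arm([
  [[0, 0, 0], [0, 0, -3], 0],
  [[0, 0, 0], [0, 0, -6], 0],
  [[0, 0, 0], [0, 0, -15], 0],
  [[0, 0, 0], [0, 0, -25], 0],
  [[0, 0, 0], [0, 0, -35], 0],
  [[0, 0, 0], [0, 0, -35], 0],
  [[0, 0, 0], [0, 0, -35], 0],
  [[0, 0, 0], [0, 0, 0], 0],
  [[0, 0, 0], [0, 0, 0], 0],
])

```text
time: 13.95
position: [0.4398, -0.1519, 0.2047]
tool_rot: [-0.011, 3.141, 0.0]
ft_force: [-0.8, 0.4, -1.3]
grip_width: 0.003
```

```bash
python3 -c "
from h import *
go([.441,-.152,.2]);d=grab('scene','s11');grab('wrist','w11');grab('top','t11')
P,m=cloud(d)
top=m&(P[...,2]>.187)&(P[...,2]<.204)&(P[...,1]>-.16)&(P[...,1]<.05)&(P[...,0]>.53)&(P[...,0]<.66)
for n,k in (('lid',top&(P[...,1]<-.04)),('tab',top&(P[...,1]>-.02))): print(n,k.sum(),np.percentile(P[k],[1,99],axis=0).round(4))
for tg in ('s8','s11','w8','w11'):
    d=load(tg);P,m=cloud(d)
    k=m&(np.hypot(P[...,0]-.441,P[...,1]+.152)<.008)&(P[...,2]<.1);print(tg,k.sum(),np.median(P[k],axis=0))
"
```

```text
t 13.95 pos [ 0.4398 -0.1519  0.2047] F [-0.8  0.4 -1.3] w 0.003 shift_mm [-1.2 -0.1  4.7] turn [0.01 0.02 0.  ]
lid 185 [[ 0.5449 -0.145   0.1873]
 [ 0.5569 -0.056   0.1988]]
tab 108 [[ 0.5438 -0.011   0.1875]
 [ 0.5557  0.0275  0.1987]]
s8 22 [ 0.44099064 -0.15360928  0.08207635]
s11 21 [ 0.44150615 -0.15224818  0.08233822]
w8 177 [ 0.44121062 -0.15168005  0.08120284]
w11 179 [ 0.44060047 -0.15203889  0.08113286]
```

View pics/s11.png

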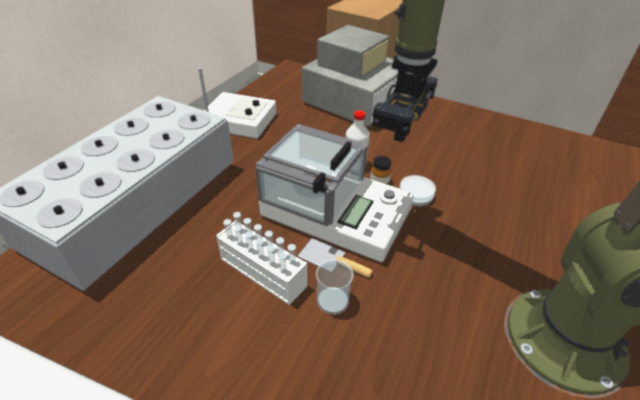

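View pics/w11.png

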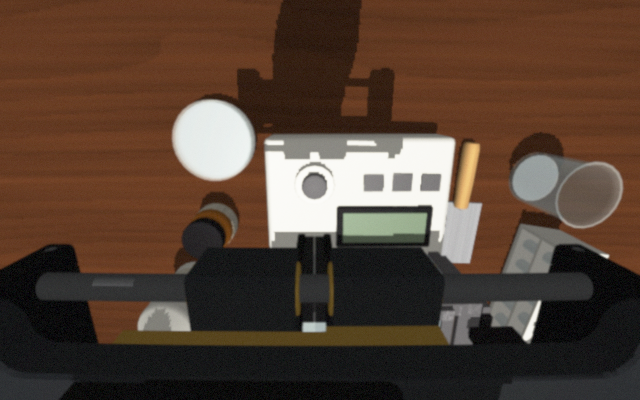

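Key up, lid and pane shut. The time at the bottom of that press was short, so I repeat it once with a clear dwell, as a second press does no harm.

Emit:
step_arm([
  [[0, 0, 0], [0, 0, 30], 0],
  [[0, 0, 0], [0, 0, 35], 0],
  [[0, 0, 0], [0, 0, 35], 0],
  [[0, 0, 0], [0, 0, 20], 0],
  [[0, 0, 0], [0, 0, 0], 0],
  [[0, 0, 0], [0, 0, 0], 0],
])

```text
time: 14.6
position: [0.4337, -0.1515, 0.0728]
tool_rot: [0.008, -3.13, 0.001]
ft_force: [0.1, -0.2, 0.2]
grip_width: 0.008
```

```bash
python3 -c "
from h import *
go([.441,-.152,.058])"
```

```text
t 14.6 pos [ 0.4337 -0.1515  0.0728] F [ 0.1 -0.2  0.2] w 0.008 shift_mm [-7.5 -0.5 14.7] turn [-0.05 -0.66 -0.11]
```

Emit:
step_arm([
  [[0, -0.6, 0], [-7, 0, 4], 0],
  [[0, 0, 0], [0, 0, 6], 0],
  [[0, 0, 0], [0, 0, 5], 0],
  [[0, 0, 0], [0, 0, 0], 0],
])

```text
time: 14.93
position: [0.4432, -0.1516, 0.0587]
tool_rot: [-0.009, 3.139, -0.002]
ft_force: [-0.5, -0.2, 0.5]
grip_width: 0.004
```

```bash
python3 -c "
from h import *
go([.441,-.152,.046])"
```

```text
t 14.93 pos [ 0.4432 -0.1516  0.0587] F [-0.5 -0.2  0.5] w 0.004 shift_mm [ 2.2 -0.3 12.7] turn [-0.07  0.18 -0.07]
```

Emit:
step_arm([
  [[0, 0, 0], [2, 0, 4], 0],
  [[0, 0, 0], [0, 0, 4], 0],
  [[0, 0, 0], [0, 0, 3], 0],
  [[0, 0, 0], [0, 0, 2], 0],
])

```text
time: 15.27
position: [0.4431, -0.152, 0.0469]
tool_rot: [-0.009, 3.134, -0.001]
ft_force: [-1.7, -0.1, 3.8]
grip_width: 0.003
```

Emit:
step_arm([
  [[0, 0, 0], [0, 0, 1], 0],
  [[0, 0, 0], [0, 0, 1], 0],
  [[0, 0, 0], [0, 0, 1], 0],
  [[0, 0, 0], [0, 0, 0.5], 0],
])

```text
time: 15.6
position: [0.4431, -0.152, 0.0451]
tool_rot: [-0.009, 3.136, 0.002]
ft_force: [-2.7, 0.8, 6.7]
grip_width: 0.005
```

Emit:
step_arm([
  [[0, 0, 0], [0, 0, 1], 0],
  [[0, 0, 0], [0, 0, 0.5], 0],
  [[0, 0, 0], [0, 0, 0.5], 0],
])

```text
time: 15.85
position: [0.443, -0.1519, 0.0451]
tool_rot: [-0.008, 3.137, 0.005]
ft_force: [-3.1, 0.7, 6.7]
grip_width: 0.004
```

Held at the bottom, with z steady at 0.0451 and above the key's 5 N. Now I release it.

Emit:
step_arm([
  [[0, 0, 0], [0, 0, -5], 0],
  [[0, 0, 0], [0, 0, -10], 0],
  [[0, 0, 0], [0, 0, -20], 0],
  [[0, 0, 0], [0, 0, -35], 0],
  [[0, 0, 0], [0, 0, -35], 0],
  [[0, 0, 0], [0, 0, -35], 0],
  [[0, 0, 0], [0, 0, -25], 0],
  [[0, 0, 0], [0, 0, 0], 0],
  [[0, 0, 0], [0, 0, 0], 0],
])

```text
time: 16.6
position: [0.4411, -0.1535, 0.221]
tool_rot: [-0.003, 3.134, 0.002]
ft_force: [-0.6, -0.5, -0.5]
grip_width: 0.006
```

```bash
python3 -c "
from h import *
d=grab('scene','s12');grab('top','t12');grab('wrist','w12')
P,m=cloud(d)
top=m&(P[...,2]>.187)&(P[...,2]<.204)&(P[...,1]>-.16)&(P[...,1]<.05)&(P[...,0]>.53)&(P[...,0]<.66)
for n,k in (('lid',top&(P[...,1]<-.04)),('tab',top&(P[...,1]>-.02))): print(n,k.sum(),np.percentile(P[k],[1,99],axis=0).round(4))
for tg in ('s12','w12'):
    d=load(tg);P,m=cloud(d)
    k=m&(np.hypot(P[...,0]-.441,P[...,1]+.152)<.008)&(P[...,2]<.1);print(tg,k.sum(),np.median(P[k],axis=0))
a=load('s12')['frame'].astype(int);b=load('scene0')['frame'].astype(int)
cv2.imwrite('pics/cmp.png',np.vstack([load('s12')['frame'][120:320,180:480],load('scene0')['frame'][120:320,180:480]])[:,:,::-1])
"
```

```text
lid 182 [[ 0.5448 -0.1446  0.1876]
 [ 0.557  -0.0551  0.1987]]
tab 108 [[ 0.5437 -0.0108  0.1876]
 [ 0.5558  0.0265  0.1987]]
s12 16 [ 0.44122917 -0.15235788  0.08241995]
w12 169 [ 0.44089905 -0.15206425  0.08128077]
```

View pics/cmp.png

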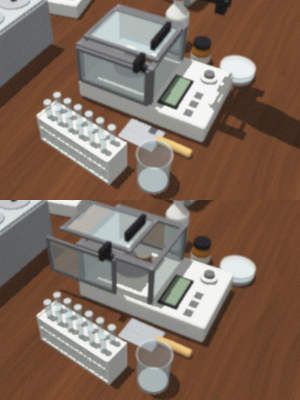

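The before-and-after comparison shows the lid and pane shut and the bystanders in the same places. The key is back up and the hand is clear.

```bash
python3 -c "
from h import *
print(order.close_job())"
```

```text
the job is handed in; nothing more can be done
None
```

I pushed the top lid shut by its rib and then the side pane shut by its tab, using closed fingertips. Then I pressed the tare key fully down, let it come back up, and handed the job in at about 17 s. No verdict was reported.

- **Lid and pane:** sliding force was about 2–3 N, rising to about 8–11 N against each stop. In the last picture both handles sit at x ≈ 0.550, within about 1 mm of each other and as expected for fully shut.
- **Tare key:** I pressed it twice. The first press bottomed at about 36 N wrist force and was short. I repeated it with a dwell at about 6.7 N. The key top now measures 81–82 mm above the bench, so it is up.
- **Bystanders and hand:** in the scene picture, the rack, beaker, spatula, jar and petri dishes look unmoved. The reagent bottle was visible but partly cut off in that comparison. I did not measure their positions or re-measure the sample after the moves. The hand is clear, about 170 mm above the key.

**Height mismatch:** the fingertips stood 31 mm above the reported TCP height, where the interface text puts them 8 mm below it. My first lid push therefore passed over the rib without touching it. I corrected for this from the depth images for all later moves.

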